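Put four mixed-up seed-lab pieces back on their own places

TASK

On this seed-testing bench the four pieces have been left on each other's places. Put each one back in the middle of its own: the steel calibration weight on the balance pan, the flat sample tin on the round light plate, the stand loupe in the steel tray and the amber jar in the round recess of the wooden block. Use the empty cork mat to park a piece while you swap, keep the pieces upright, leave the phone where it lies and finish with everything standing still and released.

Things in the scene. Friction and masses are not known exactly. Their poses are not given: they have to be found in the camera images.
- weight: Loose bright steel calibration weight, 0.4 kg: a cylinder 40 mm in diameter and 42 mm high, above it a thin neck and a knob 26 mm in diameter; 66 mm high in all. Grip the cylinder. Origin: centre of its underside, z up. At the start it stands upright in the tray or in the block, never at its own place.
- tin: Loose flat closed aluminium sample tin, 0.09 kg: a disc 58 mm in diameter (its lid, the upper 10 mm, 60 mm) and 36 mm high. Origin: centre of its underside, z up. At the start it stands in the tray or in the block, whichever the weight does not occupy.
- loupe: Loose black stand loupe, 0.08 kg: a table-shaped rectangular frame 40 mm (its x) by 58 mm (its y) and 48 mm high; a wall-like leg at each y end, a 14 mm thick top with a round lens. Grip it at the top, across the 40 mm. Origin: centre of its underside, z up. At the start it stands upright on the balance pan or on the light plate, at any yaw.
- jar: Loose amber glass jar with a white cap, 0.22 kg: round, 56 mm in diameter, 85 mm high. Origin: centre of its underside, z up. At the start it stands on the balance pan or on the light plate, whichever the loupe does not occupy.
- balance: Fixed white bench balance, 165 x 130 mm, with a round steel pan 110 mm in diameter; the pan's flat top is 40 mm above the bench and does not sink. Place of the weight. Origin: on the bench under the centre of the pan, z up; the body reaches 100 mm to its -x (the display side, lower than the pan) and 65 mm to its +x. All five places change at every start.
- lightplate: Fixed round light plate: black drum 130 mm in diameter with a flat white top 116 mm in diameter, 40 mm above the bench. Place of the tin. Origin: on the bench under its centre, z up.
- tray: Fixed shallow square steel tray, 122 x 122 mm outside, 110 x 110 mm inside; its inner floor is 6 mm and its rim 12 mm above the bench. Place of the loupe, at any yaw. Origin: on the bench under its centre, z up, x and y along its sides.
- block: Fixed light wooden block 116 x 116 mm, 18 mm high, with a round flat-bottomed recess 79 mm in diameter and 12 mm deep in its middle (recess floor 6 mm above the bench). Fingers do not fit into the recess beside a piece: keep them above the block's top. Place of the jar. Origin: on the bench under its centre, z up.
- mat: Fixed square cork mat 110 x 110 mm, 4 mm thick, empty at the start: the free spot for parking a piece. Origin: on the bench under its centre, z up.
- phone: Loose black phone, 72 (its x) by 146 (its y) by 9 mm, lying flat on the far side of the bench; not part of the job. Origin: centre of its underside, z up.
Things that resemble listed ones, but are neither listed nor needed, are in the scene too. Leave any turquoise or yellow look-alike of the tray alone.

How it is judged:
At the end, for the whole second after the job is handed in: The weight stands on the balance pan, the tin on the light plate, the loupe in the tray and the jar in the block's recess: each upright (within 0.1 rad), within 15 mm of the middle of its place, standing on its surface (within 4 mm in height), at rest and not touched by the fingers (horizontal distance between weight and balance below 0.015 m and height (world z) of weight between 0.036 and 0.044 m and angle between each of weight, tin, loupe, jar's own z axis and vertical below 0.1 rad and linear speed of each of weight, tin, loupe, jar below 0.02 m/s and contact force between the fingers and weight below 0.05 N and horizontal distance between tin and lightplate below 0.015 m and height (world z) of tin between 0.036 and 0.044 m and contact force between the fingers and tin below 0.05 N and horizontal distance between loupe and tray below 0.015 m and height (world z) of loupe between 0.002 and 0.01 m and contact force between the fingers and loupe below 0.05 N and horizontal distance between jar and block below 0.015 m and height (world z) of jar between 0.002 and 0.01 m and contact force between the fingers and jar below 0.05 N).
It fails at once if one of the four pieces is tipped over (more than 0.8 rad) (angle between any of weight, tin, loupe, jar's own z axis and vertical above 0.8 rad).
It fails at once if the phone is moved by more than 20 mm (distance of phone from where it was at the start of the episode above 0.02 m).
It also fails if it takes over 144 s, if anything falls off the work surface, if the arm or the gripper's body presses on something with over 40 N, if the wrist force passes 120 N, or if a joint passes its speed limit or range.

ROBOT

A 6-joint arm with a two-finger parallel gripper is mounted at the origin on the work surface. World frame = base frame: x ahead of the robot, y to its left, z up, the work surface at z = 0. Lengths are in m, angles in rad, forces in N, time in s.
With the tool pointing down it reaches from about 0.35 to 0.975 m from the base axis. Payload 4.9 kg.
Tool frame: the origin (TCP) lies on the centre line of the jaws, within the pads' length; the fingertips stand ahead of it and the grasp point (between the pads) is the TCP (manip.tip_extent is the z of the fingertips in the tool frame, in m); z points along the fingers, y is the line along which they close (so a half turn about z gives the same grasp; the last joint's range is limited). The gripper opens to 85 mm and grips with 20 to 120 N. Pads are 22 mm wide; open, the fingers measure 114 mm over their backs; the gripper's body (76 mm by 85 mm) begins 54 mm behind the grasp point. The pads swing forward as they close: fully open they stand 13 mm farther back than shut.
Start: joints at [-0.119, 0.053, 1.613, -0, 1.476, -0.119], TCP at [0.625, 0, 0.25] pointing down, gripper open.
Joint ranges: [-3.01, 3.01], [-1.01, 2.22], [0.06, 2.58], [-1.02, 4.17], [0.09, 2.62], [-3.14, 3.14]. Speed limits (rad/s): [2.57, 2.57, 3.14, 3.14, 3.14, 3.14].

INTERFACE

Orientations are given as a unit quaternion [w, x, y, z].
In Python, from plant import manip gives the robot as it stands. The module is installed in compiled form; this text tells all that it offers.
- The arm moves only by the shell command python3 -m crank 'ROWS'. ROWS is a JSON list of rows, 1 to 5 of them, each of 7 numbers: the opening from 0.0 (shut) to 1.0 (fully open), then dx, dy, dz in m, then a rotation vector rx, ry, rz in rad; each row shifts and turns the commanded pose from where the row before left it, along the tool's axes as they then stand; what a row does not reach is not made up. A row lasts 1/8 s, in which the tool goes at most 0.0625 m and 0.188 rad, less where a joint would pass 70% of its speed; a pose out of reach is approached as far as the arm can. The fingers move at their own pace and stop on an object; the grip force is fixed at half the most. Time passes only in rows, so rows that do not move let the fingers close. It prints the time, the measured TCP pose, the force, the opening and the grip force at its end. Input that does not fit is refused with a message, and nothing moves.
- manip.state(): the state, without advancing time (a new reading comes with each control period).
- manip.grab_frame(name): name is "scene" or "side" or "wrist"; returns (picture, depth): 420x560x3 uint8, red, green, blue; 420x560 float32, m along the optical axis (not along the pixel's ray), 0 where there is no reading.
- manip.camera_params(name): a dict with "intrinsics" (3x3 intrinsics, pixels), "xyz" and "orientation" of the camera in the world. Camera axes: x right, y down, z forward; pixel columns grow to the right and rows downward; lengths in m; the calibration is good to about 2 mm. A picture is of the moment at which its call begins: read the wrist's pose just before it. camera_params takes no time and is no camera call; for the wrist camera it gives the pose at the moment of the call.
- manip.job_done(): hands the job in; it is judged then, once.
Trained networks look in the newest picture that a camera, given by its name, has taken for a name from the list of things; names that differ only in an ending like _2 or _b are one class to them, and where a whole thing is asked for, a point or a joint stands for the part that bears it (a point fixed in the world has none). Each returns a list of dicts, best first, with "conf" (0 to 1); they miss things now and then, are a little off and sometimes report something else, mostly with a low value. They report only what shows in the picture. A call takes as long as a camera call. They do not tell look-alikes from the thing itself.
- manip.look_for(camera, query): "extent" ([left, top, right, bottom] in pixels, round what is visible of it).
- manip.outline_of(camera, query): "region" (420x560 bool, what is visible of it) and "extent" ([left, top, right, bottom] in pixels, round what is visible of it).
- manip.mark_of(camera, query): "centre" ([row, column] in pixels: a listed point, or the origin of a listed thing).
The state is a dict: "time": time; "joint_pos": joint angles; "joint_vel": joint speeds; "joint_efforts": joint torques, N m; "tool_pos": TCP position; "tool_rot": TCP orientation; "contact_force": force on the tool from outside, world axes, zero at the start; "ft_torque": the same for the moment, N m; "gripper_width": opening from 0.0 (shut) to 1.0 (fully open); "grasp_force": force on a finger pad.
Only numpy, scipy, OpenCV 4.12 (cv2) and the standard library are available. Lean on these libraries where they do the work, as an engineer would, in place of code of your own. Each camera call takes 0.05 s, during which the arm holds its last target. There are 200 camera calls.

## Working session

There is one attempt and no reset: what is moved stays moved. The work goes in short steps, Python scripts to look and compute and a shell command to move; the robot and the scene stay as the last step left them, time stands still between calls to the robot, and variables do not carry over. Pictures are saved under pics/ and viewed, at most 14 in all, crops included, and the job is handed in when it is done.

```bash
mkdir -p pics
cat > h.py <<'E'
import numpy as np,cv2
from plant import manip
from scipy.spatial.transform import Rotation as R
def cam(n):
    c=manip.camera_params(n);q=c["orientation"]
    return np.array(c["intrinsics"]),np.array(c["xyz"]),R.from_quat([q[1],q[2],q[3],q[0]]).as_matrix()
def cloud(n,d):
    K,t,M=cam(n);v,u=np.mgrid[:420,:560]
    p=np.stack([(u-K[0,2])/K[0,0]*d,(v-K[1,2])/K[1,1]*d,d],-1)
    return p@M.T+t
def grab(n,f=None):
    im,d=manip.grab_frame(n)
    if f: cv2.imwrite('pics/'+f,im[:,:,::-1])
    return im,d,cloud(n,d)
E
python3 - <<'E'
from h import *
for n in ['scene','side']:
    im,d,P=grab(n,n+'0.png')
    for q in ['weight','tin','loupe','jar','balance','lightplate','tray','block','mat','phone']:
        for r in manip.outline_of(n,q)[:3]:
            m=r['region']&(d>0); p=P[m]
            if len(p)<10: continue
            zt=np.percentile(p[:,2],95); t=p[p[:,2]>zt-.006]
            print(n,q,round(r['conf'],2),[int(x) for x in r['extent']],'med',np.median(p,0).round(3),'top',t.mean(0).round(3),'mid', ((np.percentile(t,2,0)+np.percentile(t,98,0))/2).round(3))
print(manip.state(),manip.tip_extent)
E
```

```text
scene weight 0.56 [416, 252, 429, 272] med [0.608 0.345 0.043] top [0.6   0.346 0.069] mid [0.598 0.346 0.069]
scene tin 0.87 [201, 215, 217, 231] med [ 0.604 -0.299  0.039] top [ 0.593 -0.304  0.042] mid [ 0.592 -0.304  0.042]
scene jar 0.91 [292, 222, 311, 257] med [0.681 0.009 0.096] top [0.667 0.006 0.124] mid [0.666 0.006 0.124]
scene balance 0.97 [332, 203, 371, 238] med [0.475 0.126 0.028] top [0.456 0.124 0.04 ] mid [0.454 0.123 0.04 ]
scene balance 0.75 [199, 213, 219, 234] med [ 0.604 -0.302  0.039] top [ 0.592 -0.306  0.042] mid [ 0.592 -0.306  0.042]
scene lightplate 0.7 [275, 243, 323, 279] med [0.696 0.013 0.037] top [0.678 0.006 0.04 ] mid [0.67  0.005 0.041]
scene tray 0.69 [146, 250, 208, 290] med [ 0.803 -0.31   0.006] top [ 0.803 -0.309  0.01 ] mid [ 0.8   -0.309  0.011]
scene tray 0.68 [232, 160, 275, 183] med [ 0.21  -0.286  0.006] top [ 0.215 -0.286  0.009] mid [ 0.213 -0.287  0.01 ]
scene tray 0.66 [179, 213, 233, 245] med [ 0.614 -0.289  0.006] top [ 0.606 -0.303  0.011] mid [ 0.596 -0.31   0.016]
scene block 0.81 [397, 246, 446, 289] med [0.612 0.337 0.016] t
[... 1697 characters left out ...]
.26914483e-02,  1.61287846e+00, -5.33845848e-06,
        1.47601485e+00, -1.18985449e-01]), 'joint_vel': array([ 3.52146041e-04,  1.06630500e-04, -2.54216642e-05, -1.19364368e-03,
       -1.86736750e-03,  1.24915680e-03]), 'joint_efforts': array([-1.14529441e-03, -3.93689597e+01, -3.70467997e+01, -2.89665695e-04,
        4.95473723e-04, -1.20232579e-05]), 'tool_pos': array([6.24986092e-01, 4.04860780e-06, 2.50321766e-01]), 'tool_rot': array([4.74858941e-06, 7.07109844e-01, 7.07103718e-01, 3.53884285e-07]), 'contact_force': array([ 0.14310097, -0.3527602 , -0.20692418]), 'ft_torque': array([ 0.03019169, -0.01367627,  0.03351663]), 'grasp_force': 0.0, 'gripper_width': 0.9996918649691449} 0.019
```

Run:
```python
from h import *
a=cv2.imread('pics/scene0.png')[140:300,130:460];b=cv2.imread('pics/side0.png')[90:300,150:400]
a=cv2.resize(a,(700,339),interpolation=2); cv2.imwrite('pics/sc.png',a)
cv2.imwrite('pics/sd.png',cv2.resize(b,(700,588),interpolation=2))
```

```text
(no output)
```

View pics/sc.png

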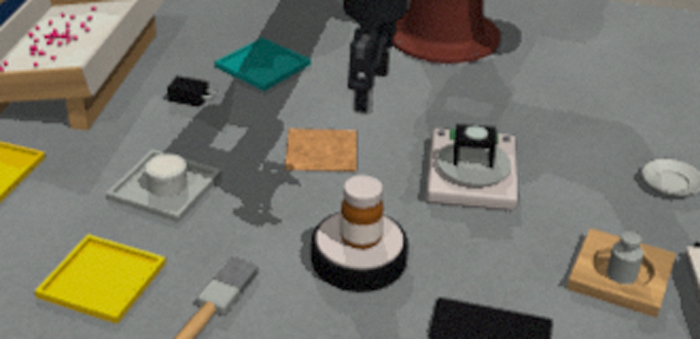

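View pics/sd.png

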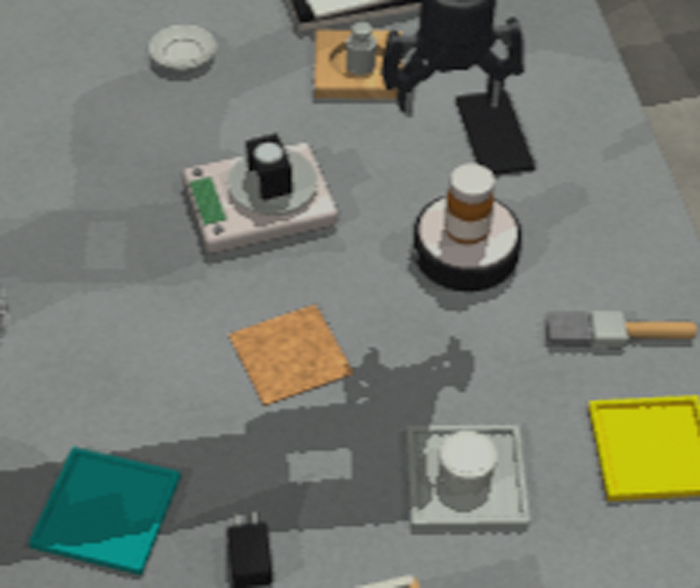

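The scene view shows the weight in the wooden block (crop 625,258), the tin in the steel tray (165,175), the loupe on the balance (475,145) and the jar on the light plate (362,210). The mat is empty. Next I go above the balance for a close look.

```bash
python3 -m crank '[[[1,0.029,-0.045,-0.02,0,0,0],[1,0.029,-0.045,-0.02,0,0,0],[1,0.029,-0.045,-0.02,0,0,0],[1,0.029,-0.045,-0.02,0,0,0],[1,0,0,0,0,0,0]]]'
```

```text
refused: ROWS must be a list of rows, each a list of 7 numbers. Nothing was moved.
```

Nothing moved. I misread the format; it is a list of rows, each a list of 7 numbers. Resending.

```bash
python3 -m crank '[[1,0.029,-0.045,-0.02,0,0,0],[1,0.029,-0.045,-0.02,0,0,0],[1,0.029,-0.045,-0.02,0,0,0],[1,0.029,-0.045,-0.02,0,0,0],[1,0,0,0,0,0,0]]'
cat >> h.py <<'E'
def rep(n,qs,P,d):
    for q in qs:
        for r in manip.outline_of(n,q)[:2]:
            m=cv2.erode(r['region'].astype(np.uint8),np.ones((3,3)))>0
            p=P[m&(d>0)]
            if len(p)<30: continue
            zt=np.percentile(p[:,2],90); t=p[abs(p[:,2]-zt)<.004]
            (cx,cy),(w,h),a=cv2.minAreaRect((t[:,:2]*1000).astype(np.float32))
            print(n,q,round(r['conf'],2),[int(x) for x in r['extent']],'ztop',zt.round(4),'rect c',round(cx,1),round(cy,1),'wh',round(w,1),round(h,1),'ang',round(a,1))
E
python3 - <<'E'
from h import *
print(cam('wrist')[1:], manip.state()['tool_pos'])
im,d,P=grab('wrist','w1.png'); rep('wrist',['loupe','balance'],P,d); np.save('P1.npy',P)
E
```

```text
time: 1.72
tool_pos: [0.4439, 0.1175, 0.3334]
tool_rot: [0.002, 0.706, 0.708, 0.002]
contact_force: [0.3, 0.3, -0.3]
gripper_width: 0.997
grasp_force: 0.0
(array([0.44378617, 0.18293368, 0.45704651]), array([[ 9.99974985e-01,  7.56813757e-04,  7.03250117e-03],
       [ 2.55507485e-03, -9.65771521e-01, -2.59381651e-01],
       [ 6.59548575e-03,  2.59393131e-01, -9.65749296e-01]])) [0.44392722 0.11752604 0.3333658 ]
wrist loupe 0.79 [257, 154, 293, 206] ztop 0.0883 rect c 441.9 119.5 wh 36.9 56.7 ang 9.9
wrist balance 0.59 [205, 125, 330, 222] ztop 0.0389 rect c 445.6 120.8 wh 109.1 108.4 ang 88.5
```

View pics/w1.png

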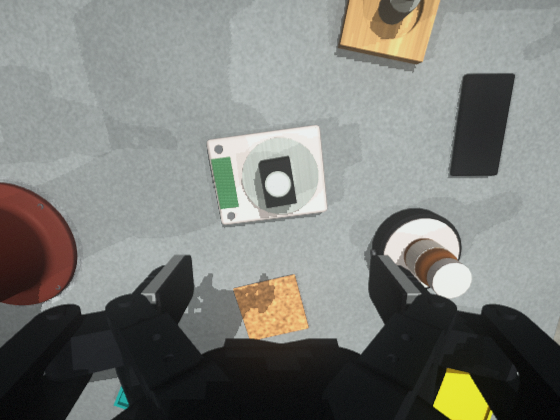

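The wrist view shows the loupe on the pan at (277,183), its short side turned about +10° from world x, and the mat at (272,308). Now I grasp the loupe.

```bash
python3 -m crank '[[1,0.002,-0.002,0.05,0,0,-0.17],[1,0,0,0.05,0,0,0],[1,0,0,0.05,0,0,0],[1,0,0,0.05,0,0,0],[1,0,0,0,0,0,0]]'; python3 -m crank '[[1,0,0,0.03,0,0,0],[1,0,0,0.025,0,0,0],[1,0,0,0,0,0,0]]'; python3 -m crank '[[0,0,0,0,0,0,0],[0,0,0,0,0,0,0],[0,0,0,0,0,0,0],[0,0,0,0,0,0,0],[0,0,0,0,0,0,0]]'
python3 - <<'E'
from h import *
P=np.load('P1.npy')
im=cv2.imread('pics/w1.png')
hsv=cv2.cvtColor(im,cv2.COLOR_BGR2HSV)
m=cv2.inRange(hsv,(5,60,60),(25,255,255)); m[:265]=0;m[:,:225]=0;m[:,320:]=0
p=P[(m>0)]; p=p[abs(p[:,2]-.004)<.006]; print(len(p),cv2.minAreaRect((p[:,:2]*1000).astype(np.float32)))
E
```

```text
time: 2.5
tool_pos: [0.4395, 0.1169, 0.1247]
tool_rot: [-0.004, 0.645, 0.764, -0.004]
contact_force: [-0.5, 0.4, 0.2]
gripper_width: 1.004
grasp_force: 0.0
time: 2.88
tool_pos: [0.4431, 0.1176, 0.0753]
tool_rot: [-0.001, 0.645, 0.764, -0.001]
contact_force: [-0.1, -0.2, 0.7]
gripper_width: 0.998
grasp_force: 0.0
time: 3.5
tool_pos: [0.4442, 0.1181, 0.077]
tool_rot: [0.001, 0.644, 0.765, 0.001]
contact_force: [-0.4, -0.2, 6.7]
gripper_width: 0.46
grasp_force: 60.9
3416 ((430.3835754394531, -118.92665100097656), (111.20183563232422, 113.43538665771484), 14.163865089416504)
```

```bash
cat >> h.py <<'E'
def go(x,y,z,yaw=None):
    "tool-frame displacement to a world target; yaw=angle of tool y from world x"
    s=manip.state();q=s['tool_rot'];r=R.from_quat([q[1],q[2],q[3],q[0]])
    v=r.apply(np.array([x,y,z])-s['tool_pos'],inverse=True)
    Y=r.apply([0,1,0]);print('tool d',v.round(4),'now',s['tool_pos'].round(4),'yaw',np.arctan2(Y[1],Y[0]).round(3),'tilt',r.apply([0,0,1]).round(3))
E
python3 -m crank '[[0,0,0,-0.05,0,0,0],[0,0,0,-0.05,0,0,0],[0,0,0,0,0,0,0]]'; python3 -m crank '[[0,-0.0463,-0.0108,0,0,0,0],[0,-0.0463,-0.0108,0,0,0,0],[0,-0.0463,-0.0108,0,0,0,0],[0,-0.0463,-0.0108,0,0,0,0],[0,-0.0463,-0.0108,0,0,0,0]]';python3 -m crank '[[0,0,0,0,0,0,0],[0,0,0,0,0,0,0]]'; python3 -c "
from h import *
go(.430,-.119,.043)"
```

```text
time: 3.88
tool_pos: [0.4458, 0.1184, 0.1805]
tool_rot: [0.003, 0.644, 0.765, 0.004]
contact_force: [1.1, 0.5, -1.1]
gripper_width: 0.461
grasp_force: 60.8
time: 4.5
tool_pos: [0.4278, -0.1204, 0.1737]
tool_rot: [-0.001, 0.645, 0.765, -0.0]
contact_force: [-0.5, 0.6, -1.5]
gripper_width: 0.459
grasp_force: 60.8
time: 4.75
tool_pos: [0.4283, -0.1187, 0.174]
tool_rot: [-0.001, 0.645, 0.764, -0.0]
contact_force: [-0.4, 0.2, -0.9]
gripper_width: 0.461
grasp_force: 60.8
tool d [-0.0008  0.0019  0.131 ] now [ 0.4283 -0.1187  0.174 ] yaw 0.17 tilt [-0.002  0.001 -1.   ]
```

```bash
python3 -m crank '[[0,0,0.002,0.05,0,0,0],[0,0,0,0.04,0,0,0],[0,0,0,0.03,0,0,0],[0,0,0,0.01,0,0,0],[0,0,0,0,0,0,0]]'; python3 -m crank '[[1,0,0,0,0,0,0],[1,0,0,0,0,0,0],[1,0,0,0,0,0,0],[1,0,0,0,0,0,0]]'
python3 -m crank '[[1,0,0,-0.055,0,0,0],[1,0,0,-0.055,0,0,0],[1,0,0,-0.055,0,0,0.17],[1,0,0,-0.055,0,0,0],[1,0,0,-0.055,0,0,0]]'
python3 - <<'E'
from h import *
im,d,P=grab('wrist','w2.png'); rep('wrist',['loupe','mat'],P,d)
E
python3 -m crank '[[1,0.051,0.0182,0,0,0,0],[1,0.051,0.0182,0,0,0,0],[1,0.051,0.0182,0,0,0,0],[1,0.051,0.0182,0,0,0,0],[1,0.051,0.0182,0,0,0,0]]';python3 -m crank '[[1,0.051,0.0182,0,0,0,0],[1,0.051,0.0182,0,0,0,0],[1,0.051,0.0182,0,0,0,0],[1,0.051,0.0182,0,0,0,0],[1,0,0,0,0,0,0]]';python3 -m crank '[[1,0,0,0,0,0,0],[1,0,0,0,0,0,0]]'
python3 - <<'E'
from h import *
im,d,P=grab('wrist','w3.png'); rep('wrist',['weight','block'],P,d); np.save('P3.npy',P);go(.594,.345,.2)
E
```

```text
time: 5.38
tool_pos: [0.4307, -0.118, 0.045]
tool_rot: [-0.001, 0.644, 0.765, -0.0]
contact_force: [0.8, -0.5, -1.0]
gripper_width: 0.456
grasp_force: 60.8
time: 5.88
tool_pos: [0.4311, -0.1191, 0.0457]
tool_rot: [0.0, 0.645, 0.765, 0.0]
contact_force: [-0.5, -0.2, 0.1]
gripper_width: 0.995
grasp_force: 0.0
time: 6.5
tool_pos: [0.4306, -0.1189, 0.3222]
tool_rot: [0.0, 0.707, 0.707, 0.0]
contact_force: [1.4, -0.5, -0.3]
gripper_width: 0.999
grasp_force: 0.0
wrist loupe 0.91 [264, 152, 296, 203] ztop 0.063 rect c 437.5 -118.3 wh 36.1 56.7 ang 9.8
wrist mat 0.69 [234, 133, 322, 216] ztop 0.0144 rect c 437.0 -118.9 wh 105.5 105.9 ang 14.2
time: 7.28
tool_pos: [0.5215, 0.1377, 0.3181]
tool_rot: [-0.001, 0.707, 0.707, -0.001]
contact_force: [1.3, -0.3, 0.7]
gripper_width: 1.002
grasp_force: 0.0
time: 7.9
tool_pos: [0.5941, 0.3427, 0.3159]
tool_rot: [-0.001, 0.706, 0.708, -0.003]
contact_force: [0.1, -0.1, 0.1]
gripper_width: 0.998
grasp_force: 0.0
time: 8.15
tool_pos: [0.5945, 0.3389, 0.32]
tool_rot: [-0.0, 0.708, 0.707, -0.0]
contact_force: [0.4, 0.0, -0.0]
gripper_width: 1.003
grasp_force: 0.0
wrist weight 0.71 [268, 164, 297, 190] ztop 0.0719 rect c 596.6 345.1 wh 24.8 24.4 ang 89.4
wrist weight 0.31 [116, 265, 238, 345] ztop 0.0408 rect c 470.2 117.7 wh 97.7 60.4 ang 64.8
wrist block 0.8 [236, 127, 326, 220] ztop 0.0192 rect c 593.3 345.0 wh 113.5 112.9 ang 79.7
tool d [ 0.0059 -0.0008  0.1208] now [0.5947 0.3391 0.3208] yaw -0.001 tilt [ 0.001  0.    -1.   ]
```

View pics/w3.png

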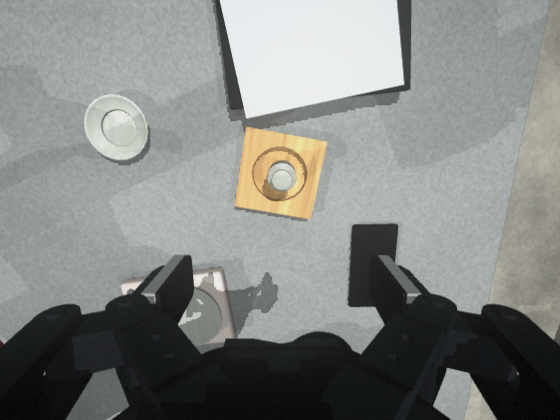

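```bash
python3 -c "
import numpy as np
P=np.load('P3.npy')
for q in [(60,320),(20,320),(105,280),(40,230)]: print(P[q].round(3))"
python3 -m crank '[[1,0.006,0.002,0.05,0,0,0],[1,0,0,0.05,0,0,0],[1,0,0,0.05,0,0,0],[1,0,0,0.04,0,0,0],[1,0,0,0,0,0,0]]'; python3 -c "
from h import *
go(.5966,.345,.037)"
```

```text
[0.646 0.492 0.036]
[0.644 0.537 0.035]
[0.595 0.438 0.035]
[0.532 0.515 0.034]
time: 8.93
tool_pos: [0.5941, 0.3443, 0.1258]
tool_rot: [-0.002, 0.707, 0.707, -0.004]
contact_force: [-0.3, 0.0, -0.2]
gripper_width: 1.002
grasp_force: 0.0
tool d [0.001  0.0032 0.0888] now [0.5941 0.3443 0.1258] yaw -0.001 tilt [-0.008 -0.003 -1.   ]
```

```bash
python3 -m crank '[[1,0,0,0.04,0,0,0],[1,0,0,0.035,0,0,0],[1,0,0,0.018,0,0,0],[1,0,0,0,0,0,0],[1,0,0,0,0,0,0]]'; python3 -m crank '[[0,0,0,0,0,0,0],[0,0,0,0,0,0,0],[0,0,0,0,0,0,0],[0,0,0,0,0,0,0],[0,0,0,0,0,0,0]]';python3 -m crank '[[0,0,0,-0.03,0,0,0],[0,0,0,-0.04,0,0,0],[0,0,0,-0.05,0,0,0],[0,0,0,0,0,0,0],[0,0,0,0,0,0,0]]'; python3 -c "
from h import *
go(.4456,.1208,.157)"
```

```text
time: 9.55
tool_pos: [0.5982, 0.3467, 0.0399]
tool_rot: [0.001, 0.707, 0.707, 0.002]
contact_force: [-0.4, 0.5, 0.4]
gripper_width: 1.0
grasp_force: 0.0
time: 10.18
tool_pos: [0.5971, 0.3464, 0.0385]
tool_rot: [0.0, 0.707, 0.707, 0.0]
contact_force: [-2.1, 0.1, 5.9]
gripper_width: 0.447
grasp_force: 61.3
time: 10.8
tool_pos: [0.5954, 0.3454, 0.1545]
tool_rot: [-0.001, 0.707, 0.707, -0.002]
contact_force: [-0.4, -1.2, -5.7]
gripper_width: 0.449
grasp_force: 61.5
tool d [-0.2246 -0.1498 -0.0016] now [0.5954 0.3454 0.1545] yaw -0.0 tilt [-0.004 -0.002 -1.   ]
```

```bash
python3 -m crank '[[0,-0.045,-0.0301,0,0,0,0],[0,-0.045,-0.0301,0,0,0,0],[0,-0.045,-0.0301,0,0,0,0],[0,-0.045,-0.0301,0,0,0,0],[0,-0.045,-0.0301,0,0,0,0]]';python3 -m crank '[[0,0,0,0,0,0,0],[0,0,0,0,0,0,0],[0,0,0,0,0,0,0]]'; python3 -c "
from h import *
go(.4456,.1208,.0735)"
```

```text
time: 11.42
tool_pos: [0.443, 0.1195, 0.1535]
tool_rot: [-0.002, 0.707, 0.707, -0.003]
contact_force: [0.1, -1.0, -4.6]
gripper_width: 0.446
grasp_force: 61.9
time: 11.8
tool_pos: [0.4462, 0.1216, 0.1565]
tool_rot: [-0.001, 0.707, 0.707, -0.001]
contact_force: [1.2, 0.0, -4.2]
gripper_width: 0.441
grasp_force: 62.0
tool d [-0.0008 -0.0005  0.083 ] now [0.4462 0.1216 0.1565] yaw 0.001 tilt [-0.002  0.    -1.   ]
```

```bash
python3 -m crank '[[0,0,0,0.04,0,0,0],[0,0,0,0.03,0,0,0],[0,0,0,0.013,0,0,0],[0,0,0,0,0,0,0],[0,0,0,0,0,0,0]]'; python3 -m crank '[[1,0,0,0,0,0,0],[1,0,0,0,0,0,0],[1,0,0,0,0,0,0],[1,0,0,0,0,0,0]]'
python3 -m crank '[[1,0,0,-0.052,0,0,0],[1,0,0,-0.052,0,0,0],[1,0,0,-0.052,0,0,0],[1,0,0,-0.052,0,0,0],[1,0,0,-0.052,0,0,0]]';python3 -m crank '[[1,0,0,0,0,0,0],[1,0,0,0,0,0,0]]'
python3 - <<'E'
from h import *
im,d,P=grab('wrist','w4.png'); rep('wrist',['weight','balance'],P,d)
E
python3 -m crank '[[1,-0.024,0.0435,0,0,0,0],[1,-0.024,0.0435,0,0,0,0],[1,-0.024,0.0435,0,0,0,0],[1,-0.024,0.0435,0,0,0,0],[1,-0.024,0.0435,0,0,0,0]]';python3 -m crank '[[1,0,0,0,0,0,0],[1,0,0,0,0,0,0],[1,0,0,0,0,0,0]]'
python3 - <<'E'
from h import *
im,d,P=grab('wrist','w5.png'); rep('wrist',['jar','lightplate'],P,d);go(.665,0,.1)
E
```

```text
time: 12.42
tool_pos: [0.4472, 0.1214, 0.0751]
tool_rot: [0.001, 0.707, 0.707, 0.001]
contact_force: [0.8, -0.9, -4.4]
gripper_width: 0.44
grasp_force: 62.2
time: 12.92
tool_pos: [0.4465, 0.121, 0.0747]
tool_rot: [0.0, 0.707, 0.707, 0.0]
contact_force: [0.5, 0.1, -0.1]
gripper_width: 0.997
grasp_force: 0.0
time: 13.55
tool_pos: [0.4459, 0.121, 0.3361]
tool_rot: [0.0, 0.707, 0.707, 0.0]
contact_force: [0.0, -0.7, -0.5]
gripper_width: 0.997
grasp_force: 0.0
time: 13.8
tool_pos: [0.446, 0.121, 0.3338]
tool_rot: [-0.0, 0.707, 0.707, -0.0]
contact_force: [-0.6, 0.3, -1.0]
gripper_width: 1.002
grasp_force: 0.0
wrist weight 0.97 [266, 168, 300, 201] ztop 0.1043 rect c 447.1 120.4 wh 24.4 24.7 ang 44.8
wrist balance 0.64 [206, 125, 328, 222] ztop 0.0395 rect c 444.3 121.3 wh 108.1 108.1 ang 90.0
time: 14.58
tool_pos: [0.6646, 0.0002, 0.3321]
tool_rot: [-0.001, 0.707, 0.707, -0.001]
contact_force: [-0.1, -0.1, 0.4]
gripper_width: 1.001
grasp_force: 0.0
time: 14.95
tool_pos: [0.6629, 0.0018, 0.3345]
tool_rot: [-0.0, 0.707, 0.707, 0.0]
contact_force: [0.6, 0.5, -0.6]
gripper_width: 1.0
grasp_force: 0.0
wrist jar 0.62 [257, 158, 303, 207] ztop 0.1261 rect c 662.0 4.3 wh 46.9 46.1 ang 89.3
wrist lightplate 0.96 [230, 131, 324, 224] ztop 0.0412 rect c 663.2 1.6 wh 122.2 119.8 ang 10.3
tool d [-0.0017  0.0017  0.2351] now [0.6631 0.0017 0.3351] yaw 0.001 tilt [ 0.001 -0.    -1.   ]
```

View pics/w5.png

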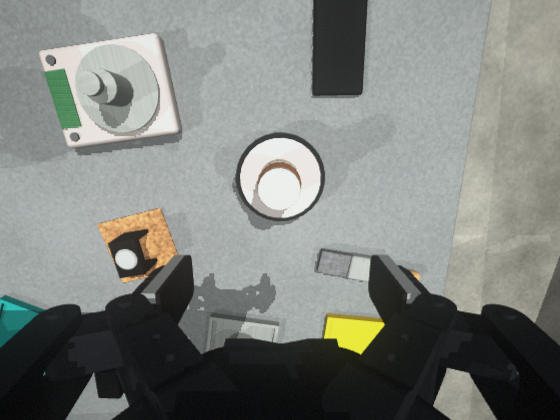

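The weight stands on the pan, within 3 mm of its middle. The jar's cap shows at (279,188) on the light plate, well clear of everything else. Next I grasp the jar.

```bash
python3 -m crank '[[1,0.0025,-0.001,0.05,0,0,0],[1,0,0,0.05,0,0,0],[1,0,0,0.05,0,0,0],[1,0,0,0,0,0,0],[1,0,0,0,0,0,0]]';python3 -m crank '[[1,0,0,0.04,0,0,0],[1,0,0,0.04,0,0,0],[1,0,0,0.019,0,0,0],[1,0,0,0,0,0,0],[1,0,0,0,0,0,0]]'; python3 -m crank '[[0,0,0,0,0,0,0],[0,0,0,0,0,0,0],[0,0,0,0,0,0,0],[0,0,0,0,0,0,0],[0,0,0,0,0,0,0]]';python3 -m crank '[[0,0,0,-0.03,0,0,0],[0,0,0,-0.04,0,0,0],[0,0,0,-0.04,0,0,0],[0,0,0,0,0,0,0],[0,0,0,0,0,0,0]]'; python3 -c "
from h import *
go(.5933,.345,.195)"
```

```text
time: 15.72
tool_pos: [0.6637, 0.0036, 0.1869]
tool_rot: [0.001, 0.707, 0.707, 0.001]
contact_force: [0.0, 0.0, -0.2]
gripper_width: 1.005
grasp_force: 0.0
time: 16.35
tool_pos: [0.6645, 0.0034, 0.0883]
tool_rot: [0.002, 0.707, 0.707, 0.001]
contact_force: [0.2, 0.6, -0.4]
gripper_width: 0.998
grasp_force: 0.0
time: 16.98
tool_pos: [0.6638, 0.0034, 0.0875]
tool_rot: [0.001, 0.707, 0.707, 0.001]
contact_force: [-2.3, -0.3, 6.3]
gripper_width: 0.633
grasp_force: 64.1
time: 17.6
tool_pos: [0.6618, 0.0036, 0.1934]
tool_rot: [-0.001, 0.707, 0.707, -0.001]
contact_force: [-0.4, -0.2, -2.5]
gripper_width: 0.635
grasp_force: 64.3
tool d [ 0.3414 -0.0685 -0.0013] now [0.6618 0.0036 0.1934] yaw -0.0 tilt [-0.003  0.    -1.   ]
```

```bash
python3 -m crank '[[0,0.0427,-0.0086,0,0,0,0],[0,0.0427,-0.0086,0,0,0,0],[0,0.0427,-0.0086,0,0,0,0],[0,0.0427,-0.0086,0,0,0,0],[0,0.0427,-0.0086,0,0,0,0]]';python3 -m crank '[[0,0.0427,-0.0086,0,0,0,0],[0,0.0427,-0.0086,0,0,0,0],[0,0.0427,-0.0086,0,0,0,0],[0,0,0,0,0,0,0],[0,0,0,0,0,0,0]]';python3 -m crank '[[0,0,0,0.04,0,0,0],[0,0,0,0.04,0,0,0],[0,0,0,0.02,0,0,0],[0,0,0,0,0,0,0],[0,0,0,0,0,0,0]]'; python3 -c "
from h import *
go(.5933,.345,.0545)"
```

```text
time: 18.23
tool_pos: [0.6177, 0.218, 0.1916]
tool_rot: [-0.001, 0.707, 0.707, -0.002]
contact_force: [1.1, 0.2, -2.0]
gripper_width: 0.635
grasp_force: 64.3
time: 18.85
tool_pos: [0.5929, 0.3445, 0.1926]
tool_rot: [-0.001, 0.707, 0.707, -0.002]
contact_force: [-0.0, -0.3, -2.3]
gripper_width: 0.632
grasp_force: 64.3
time: 19.48
tool_pos: [0.5952, 0.3453, 0.0973]
tool_rot: [0.001, 0.707, 0.707, 0.001]
contact_force: [-0.1, 0.4, -1.5]
gripper_width: 0.632
grasp_force: 64.3
tool d [-0.0003 -0.002   0.0428] now [0.5952 0.3453 0.0973] yaw -0.001 tilt [ 0.003  0.001 -1.   ]
```

```bash
python3 -m crank '[[0,0,-0.001,0.025,0,0,0],[0,0,0,0.012,0,0,0],[0,0,0,0.004,0,0,0],[0,0,0,0,0,0,0],[0,0,0,0,0,0,0]]'; python3 -m crank '[[1,0,0,0,0,0,0],[1,0,0,0,0,0,0],[1,0,0,0,0,0,0],[1,0,0,0,0,0,0]]'
python3 -m crank '[[1,0,0,-0.052,0,0,0],[1,0,0,-0.052,0,0,0],[1,0,0,-0.052,0,0,0],[1,0,0,-0.052,0,0,0],[1,0,0,-0.052,0,0,0]]';python3 -m crank '[[1,0,0,0,0,0,0],[1,0,0,0,0,0,0],[1,0,0,0,0,0,0]]'
python3 - <<'E'
from h import *
im,d,P=grab('wrist','w6.png'); rep('wrist',['jar','block'],P,d)
E
python3 -m crank '[[1,-0.054,0,0,0,0,0],[1,-0.054,0,0,0,0,0],[1,-0.054,0,0,0,0,0],[1,-0.054,0,0,0,0,0],[1,-0.054,0,0,0,0,0]]';python3 -m crank '[[1,-0.054,0,0,0,0,0],[1,-0.054,0,0,0,0,0],[1,-0.054,0,0,0,0,0],[1,-0.054,0,0,0,0,0],[1,-0.054,0,0,0,0,0]]';python3 -m crank '[[1,-0.054,0,0,0,0,0],[1,-0.054,0,0,0,0,0],[1,0,0,0,0,0,0],[1,0,0,0,0,0,0],[1,0,0,0,0,0,0]]'
python3 - <<'E'
from h import *
im,d,P=grab('wrist','w7.png'); rep('wrist',['tin','tray'],P,d);go(.592,-.31,.1)
E
```

```text
time: 20.1
tool_pos: [0.5936, 0.3455, 0.0554]
tool_rot: [0.0, 0.707, 0.707, 0.001]
contact_force: [-0.4, -0.8, -2.8]
gripper_width: 0.642
grasp_force: 64.2
time: 20.6
tool_pos: [0.593, 0.3452, 0.0545]
tool_rot: [0.0, 0.707, 0.707, 0.0]
contact_force: [0.0, 0.0, 0.4]
gripper_width: 1.002
grasp_force: 0.0
time: 21.22
tool_pos: [0.5927, 0.345, 0.3161]
tool_rot: [0.0, 0.707, 0.707, 0.0]
contact_force: [-0.0, 0.9, -0.3]
gripper_width: 0.999
grasp_force: 0.0
time: 21.6
tool_pos: [0.5922, 0.3448, 0.3116]
tool_rot: [-0.001, 0.707, 0.707, -0.002]
contact_force: [0.3, 0.4, -0.2]
gripper_width: 1.002
grasp_force: 0.0
wrist jar 0.88 [260, 160, 307, 206] ztop 0.0918 rect c 594.8 347.6 wh 45.7 46.5 ang 43.2
wrist block 0.92 [235, 131, 329, 225] ztop 0.0189 rect c 592.3 345.0 wh 114.3 114.9 ang 78.8
time: 22.38
tool_pos: [0.5925, 0.0735, 0.3136]
tool_rot: [-0.0, 0.707, 0.707, -0.0]
contact_force: [0.8, 0.0, -0.4]
gripper_width: 0.999
grasp_force: 0.0
time: 23.0
tool_pos: [0.5925, -0.1965, 0.3136]
tool_rot: [-0.0, 0.707, 0.707, -0.0]
contact_force: [-0.3, -0.2, 0.3]
gripper_width: 1.002
grasp_force: 0.0
time: 23.62
tool_pos: [0.5931, -0.3015, 0.3142]
tool_rot: [-0.0, 0.707, 0.708, 0.0]
contact_force: [-0.9, 0.7, 0.1]
gripper_width: 0.997
grasp_force: 0.0
wrist tin 0.82 [258, 163, 301, 210] ztop 0.0434 rect c 591.8 -307.7 wh 57.2 54.6 ang 62.7
wrist tray 0.92 [267, 308, 344, 343] ztop 0.012 rect c 633.6 -549.8 wh 58.9 117.9 ang 88.2
wrist tray 0.91 [371, 138, 471, 225] ztop 0.0118 rect c 798.2 -311.3 wh 119.7 121.7 ang 83.6
tool d [-0.0083 -0.0012  0.2145] now [ 0.5932 -0.3017  0.3145] yaw 0.002 tilt [ 0. -0. -1.]
```

View pics/w7.png

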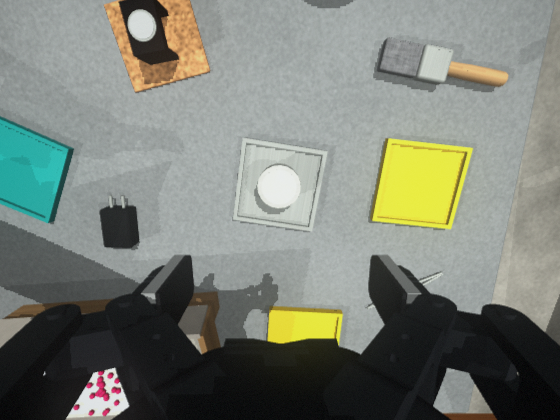

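View pics/w6.png

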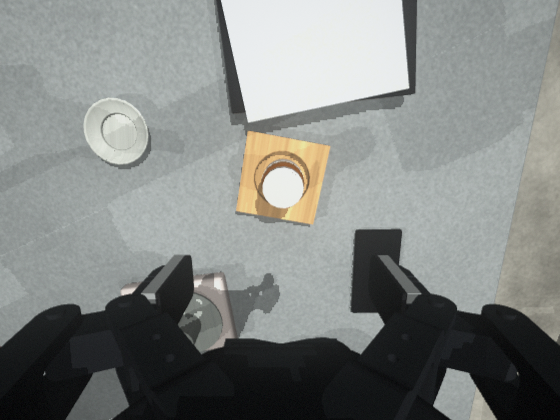

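The jar is in the recess. The tin's lid is at (279,187) in the steel tray, whose corners are at (245,138), (327,150), (313,231) and (234,221).

```bash
python3 - <<'E'
from h import *
K,t,M=cam('wrist')
c=[(245,138),(327,150),(313,231),(234,221)]
w=[]
for u,v in c:
    r=M@np.linalg.solve(K,[u,v,1]);w.append(t+r*(.012-t[2])/r[2])
print(np.round(w,3),np.mean(w,0))
E
python3 -m crank '[[1,-0.0065,-0.001,0.05,0,0,0],[1,0,0,0.05,0,0,0],[1,0,0,0.05,0,0,0],[1,0,0,0.05,0,0,0],[1,0,0,0,0,0,0]]';python3 -m crank '[[1,0,0,0.04,0,0,0],[1,0,0,0.03,0,0,0],[1,0,0,0.0135,0,0,0],[1,0,0,0,0,0,0],[1,0,0,0,0,0,0]]'; python3 -m crank '[[0,0,0,0,0,0,0],[0,0,0,0,0,0,0],[0,0,0,0,0,0,0],[0,0,0,0,0,0,0],[0,0,0,0,0,0,0]]';python3 -m crank '[[0,0,0,-0.03,0,0,0],[0,0,0,-0.05,0,0,0],[0,0,0,-0.05,0,0,0],[0,0,0,0,0,0,0],[0,0,0,0,0,0,0]]'; python3 -c "
from h import *
go(.6632,.0016,.16)"
```

```text
[[ 0.544 -0.245  0.012]
 [ 0.66  -0.261  0.012]
 [ 0.644 -0.383  0.012]
 [ 0.523 -0.367  0.012]] [ 0.59283001 -0.31412249  0.012     ]
time: 24.4
tool_pos: [0.589, -0.3066, 0.1088]
tool_rot: [-0.005, 0.707, 0.707, -0.001]
contact_force: [-0.8, 0.5, 0.6]
gripper_width: 0.997
grasp_force: 0.0
time: 25.02
tool_pos: [0.5933, -0.3102, 0.0333]
tool_rot: [0.002, 0.707, 0.707, 0.0]
contact_force: [-0.4, -0.0, -0.9]
gripper_width: 0.998
grasp_force: 0.0
time: 25.65
tool_pos: [0.593, -0.3101, 0.0328]
tool_rot: [0.001, 0.707, 0.707, 0.0]
contact_force: [0.4, -0.2, 6.6]
gripper_width: 0.676
grasp_force: 64.5
time: 26.28
tool_pos: [0.5913, -0.3089, 0.1597]
tool_rot: [-0.001, 0.707, 0.707, -0.0]
contact_force: [-0.5, -0.6, -1.4]
gripper_width: 0.676
grasp_force: 64.4
tool d [ 3.105e-01  7.190e-02 -1.000e-04] now [ 0.5913 -0.3089  0.1597] yaw 0.0 tilt [-0.001  0.001 -1.   ]
```

```bash
python3 -m crank '[[0,0.0443,0.0101,0,0,0,0],[0,0.0443,0.0101,0,0,0,0],[0,0.0443,0.0101,0,0,0,0],[0,0.0443,0.0101,0,0,0,0],[0,0.0443,0.0101,0,0,0,0]]';python3 -m crank '[[0,0.0443,0.0101,0,0,0,0],[0,0.0443,0.0101,0,0,0,0],[0,0,0,0,0,0,0],[0,0,0,0,0,0,0],[0,0,0,0,0,0,0]]';python3 -m crank '[[0,0,0,0.03,0,0,0],[0,0,0,0.03,0,0,0],[0,0,0,0,0,0,0],[0,0,0,0,0,0,0]]'; python3 -c "
from h import *
go(.6632,.0016,.068)"
```

```text
time: 26.9
tool_pos: [0.6409, -0.086, 0.1573]
tool_rot: [-0.002, 0.707, 0.707, -0.001]
contact_force: [0.8, -0.6, -1.1]
gripper_width: 0.677
grasp_force: 64.4
time: 27.52
tool_pos: [0.6619, -0.0004, 0.1597]
tool_rot: [-0.001, 0.708, 0.707, -0.001]
contact_force: [0.1, 0.6, -1.3]
gripper_width: 0.679
grasp_force: 64.5
time: 28.02
tool_pos: [0.6631, -0.0001, 0.1019]
tool_rot: [0.001, 0.707, 0.707, 0.0]
contact_force: [0.3, 0.2, -0.9]
gripper_width: 0.677
grasp_force: 64.5
tool d [0.0017 0.     0.0339] now [ 6.631e-01 -1.000e-04  1.019e-01] yaw -0.001 tilt [ 0.001 -0.    -1.   ]
```

```bash
python3 -m crank '[[0,0.0017,0,0.02,0,0,0],[0,0,0,0.01,0,0,0],[0,0,0,0.004,0,0,0],[0,0,0,0,0,0,0],[0,0,0,0,0,0,0]]'; python3 -m crank '[[1,0,0,0,0,0,0],[1,0,0,0,0,0,0],[1,0,0,0,0,0,0],[1,0,0,0,0,0,0]]'
python3 -m crank '[[1,0,0,-0.052,0,0,0],[1,0,0,-0.052,0,0,0],[1,0,0,-0.052,0,0,0],[1,0,0,-0.052,0,0,0],[1,0,0,-0.052,0,0,0]]';python3 -m crank '[[1,0,0,0,0,0,0],[1,0,0,0,0,0,0],[1,0,0,0,0,0,0]]'
python3 - <<'E'
from h import *
im,d,P=grab('wrist','w8.png'); rep('wrist',['tin','lightplate'],P,d)
E
python3 -m crank '[[1,-0.024,-0.0464,0,0,0,0],[1,-0.024,-0.0464,0,0,0,0],[1,-0.024,-0.0464,0,0,0,0],[1,-0.024,-0.0464,0,0,0,0],[1,-0.024,-0.0464,0,0,0,0]]';python3 -m crank '[[1,0,0,0,0,0,0],[1,0,0,0,0,0,0],[1,0,0,0,0,0,0]]'
python3 - <<'E'
from h import *
im,d,P=grab('wrist','w9.png'); rep('wrist',['loupe','mat'],P,d);go(.431,-.119,.1)
E
```

```text
time: 28.65
tool_pos: [0.6626, 0.0026, 0.0669]
tool_rot: [-0.0, 0.707, 0.707, 0.0]
contact_force: [0.4, 1.1, 1.2]
gripper_width: 0.682
grasp_force: 64.5
time: 29.15
tool_pos: [0.6626, 0.0024, 0.0668]
tool_rot: [0.0, 0.707, 0.707, 0.0]
contact_force: [0.8, -0.7, -0.1]
gripper_width: 0.997
grasp_force: 0.0
time: 29.78
tool_pos: [0.6624, 0.0025, 0.3286]
tool_rot: [0.0, 0.707, 0.707, 0.0]
contact_force: [0.6, -0.5, -0.1]
gripper_width: 0.999
grasp_force: 0.0
time: 30.15
tool_pos: [0.6619, 0.0025, 0.3242]
tool_rot: [-0.002, 0.707, 0.707, -0.001]
contact_force: [-0.1, -0.2, -0.3]
gripper_width: 0.999
grasp_force: 0.0
wrist tin 0.78 [261, 161, 306, 206] ztop 0.0773 rect c 663.2 4.9 wh 54.4 56.6 ang 31.8
wrist lightplate 0.8 [233, 133, 327, 222] ztop 0.0409 rect c 661.9 4.3 wh 119.0 122.6 ang 84.3
time: 30.92
tool_pos: [0.429, -0.118, 0.3262]
tool_rot: [-0.0, 0.707, 0.707, -0.0]
contact_force: [-0.2, -0.3, 0.9]
gripper_width: 0.997
grasp_force: 0.0
time: 31.3
tool_pos: [0.4312, -0.1172, 0.3266]
tool_rot: [-0.0, 0.707, 0.707, -0.0]
contact_force: [0.2, 0.5, -0.5]
gripper_width: 1.002
grasp_force: 0.0
wrist loupe 0.91 [264, 153, 292, 204] ztop 0.0538 rect c 431.1 -115.5 wh 36.1 56.4 ang 9.6
wrist mat 0.94 [235, 136, 322, 216] ztop 0.005 rect c 430.8 -116.3 wh 106.2 106.4 ang 14.7
tool d [-0.0019  0.      0.2265] now [ 0.4311 -0.1172  0.3265] yaw 0.001 tilt [-0.001  0.    -1.   ]
```

View pics/w8.png

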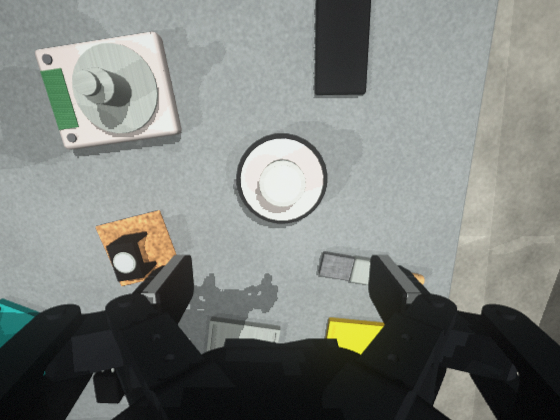

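View pics/w9.png

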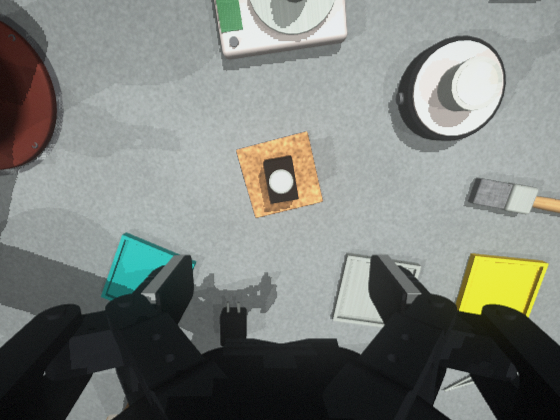

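The tin sits centred on the light plate at (281,183). The loupe stands on the mat at (281,180), so I fetch it now.

```bash
python3 -m crank '[[1,-0.001,0,0.05,0,0,-0.17],[1,0,0,0.05,0,0,0],[1,0,0,0.05,0,0,0],[1,0,0,0.05,0,0,0],[1,0,0,0,0,0,0]]';python3 -m crank '[[1,0,0,0.04,0,0,0],[1,0,0,0.03,0,0,0],[1,0,0,0.0115,0,0,0],[1,0,0,0,0,0,0],[1,0,0,0,0,0,0]]'; python3 -m crank '[[0,0,0,0,0,0,0],[0,0,0,0,0,0,0],[0,0,0,0,0,0,0],[0,0,0,0,0,0,0],[0,0,0,0,0,0,0]]';python3 -m crank '[[0,0,0,-0.03,0,0,0],[0,0,0,-0.05,0,0,0],[0,0,0,-0.05,0,0,0],[0,0,0,0,0,0,0],[0,0,0,0,0,0,0]]'; python3 -c "
from h import *
go(.593,-.313,.177)"
```

```text
time: 32.08
tool_pos: [0.4277, -0.1168, 0.1224]
tool_rot: [-0.005, 0.644, 0.765, -0.001]
contact_force: [-1.0, -0.4, 0.3]
gripper_width: 0.999
grasp_force: 0.0
time: 32.7
tool_pos: [0.4322, -0.1192, 0.0474]
tool_rot: [0.002, 0.644, 0.765, 0.0]
contact_force: [-0.0, 0.6, -0.4]
gripper_width: 0.997
grasp_force: 0.0
time: 33.33
tool_pos: [0.4311, -0.1188, 0.046]
tool_rot: [0.001, 0.645, 0.765, 0.0]
contact_force: [-0.1, 1.1, 5.6]
gripper_width: 0.453
grasp_force: 61.0
time: 33.95
tool_pos: [0.4298, -0.1182, 0.174]
tool_rot: [-0.001, 0.645, 0.765, -0.0]
contact_force: [0.2, -0.2, -1.4]
gripper_width: 0.458
grasp_force: 60.8
tool d [-0.2196  0.1278 -0.0035] now [ 0.4298 -0.1182  0.174 ] yaw 0.17 tilt [-0.002  0.001 -1.   ]
```

```bash
python3 -m crank '[[0,-0.0439,0.0253,0,0,0,0],[0,-0.0439,0.0253,0,0,0,0],[0,-0.0439,0.0253,0,0,0,0],[0,-0.0439,0.0253,0,0,0,0],[0,-0.0439,0.0253,0,0,0,0]]';python3 -m crank '[[0,0,0,0,0,0,0],[0,0,0,0,0,0,0],[0,0,0,0.04,0,0,0],[0,0,0,0.04,0,0,0],[0,0,0,0,0,0,0]]';python3 -m crank '[[0,0,0,0,0,0,0],[0,0,0,0,0,0,0]]'; python3 -c "
from h import *
go(.593,-.313,.0495)"
```

```text
time: 34.58
tool_pos: [0.592, -0.3139, 0.1713]
tool_rot: [-0.003, 0.645, 0.765, -0.0]
contact_force: [-0.4, 0.2, -0.8]
gripper_width: 0.461
grasp_force: 60.8
time: 35.2
tool_pos: [0.5888, -0.3103, 0.0903]
tool_rot: [-0.005, 0.644, 0.765, -0.001]
contact_force: [0.2, 0.2, -1.1]
gripper_width: 0.459
grasp_force: 60.8
time: 35.45
tool_pos: [0.5937, -0.3141, 0.0983]
tool_rot: [0.002, 0.644, 0.765, 0.0]
contact_force: [0.1, -0.3, 0.1]
gripper_width: 0.457
grasp_force: 60.8
tool d [ 0.0014 -0.0006  0.0488] now [ 0.5937 -0.3141  0.0983] yaw 0.17 tilt [ 0.004 -0.002 -1.   ]
```

```bash
python3 -m crank '[[0,0,0,0.025,0,0,0],[0,0,0,0.015,0,0,0],[0,0,0,0.007,0,0,0],[0,0,0,0,0,0,0],[0,0,0,0,0,0,0]]'; python3 -m crank '[[1,0,0,0,0,0,0],[1,0,0,0,0,0,0],[1,0,0,0,0,0,0],[1,0,0,0,0,0,0]]'
python3 -m crank '[[1,0,0,-0.05,0,0,0],[1,0,0,-0.052,0,0,0],[1,0,0,-0.052,0,0,0.17],[1,0,0,-0.052,0,0,0],[1,0,0,-0.052,0,0,0]]';python3 -m crank '[[1,0,0,0,0,0,0],[1,0,0,0,0,0,0],[1,0,0,0,0,0,0],[1,0,0,0,0,0,0]]'
python3 - <<'E'
from h import *
im,d,P=grab('wrist','w10.png'); rep('wrist',['loupe','tray'],P,d)
for n in ['scene','side']:
    im,d,P=grab(n,n+'1.png'); rep(n,['weight','tin','loupe','jar','balance','lightplate'],P,d)
E
```

```text
time: 36.08
tool_pos: [0.5928, -0.3137, 0.0489]
tool_rot: [0.001, 0.645, 0.765, 0.0]
contact_force: [1.1, -0.1, 0.1]
gripper_width: 0.46
grasp_force: 60.8
time: 36.58
tool_pos: [0.5924, -0.3135, 0.0483]
tool_rot: [0.0, 0.645, 0.765, 0.0]
contact_force: [-0.2, 0.1, 0.1]
gripper_width: 1.001
grasp_force: 0.0
time: 37.2
tool_pos: [0.5922, -0.3134, 0.3081]
tool_rot: [0.0, 0.707, 0.707, 0.0]
contact_force: [0.0, 0.4, 0.3]
gripper_width: 0.999
grasp_force: 0.0
time: 37.7
tool_pos: [0.5919, -0.3132, 0.3042]
tool_rot: [-0.002, 0.707, 0.707, -0.0]
contact_force: [-0.2, 0.9, -0.5]
gripper_width: 1.0
grasp_force: 0.0
wrist loupe 0.59 [261, 155, 297, 206] ztop 0.0563 rect c 593.4 -311.0 wh 38.9 56.8 ang 9.6
wrist tray 0.92 [270, 306, 348, 345] ztop 0.0124 rect c 634.0 -553.0 wh 63.7 118.8 ang 86.9
wrist tray 0.86 [233, 128, 331, 223] ztop 0.0122 rect c 590.8 -313.2 wh 119.8 119.0 ang 81.1
scene weight 0.58 [347, 201, 359, 219] ztop 0.1018 rect c 454.4 122.1 wh 16.1 15.6 ang 8.0
scene weight 0.2 [292, 236, 312, 259] ztop 0.0772 rect c 667.4 7.0 wh 54.8 52.6 ang 14.8
scene tin 0.88 [290, 237, 313,
[... 279 characters left out ...]
 0.0403 rect c 447.6 122.5 wh 104.7 106.6 ang 5.8
scene balance 0.23 [291, 238, 308, 258] ztop 0.0772 rect c 667.4 6.9 wh 54.9 47.1 ang 13.1
scene lightplate 0.67 [278, 239, 325, 277] ztop 0.0409 rect c 676.8 6.2 wh 102.5 123.5 ang 5.8
scene lightplate 0.51 [413, 240, 438, 274] ztop 0.0909 rect c 599.8 347.1 wh 41.3 41.4 ang 57.6
side weight 0.61 [244, 137, 254, 156] ztop 0.1039 rect c 446.9 113.7 wh 17.3 16.7 ang 31.4
side jar 0.61 [293, 242, 339, 279] ztop 0.0121 rect c 590.7 -317.5 wh 117.8 116.8 ang 81.2
side balance 0.95 [217, 144, 270, 182] ztop 0.0413 rect c 447.8 110.9 wh 95.8 106.0 ang 89.2
side lightplate 0.55 [298, 162, 328, 193] ztop 0.0405 rect c 630.7 31.8 wh 23.5 12.8 ang 42.3
```

View pics/w10.png

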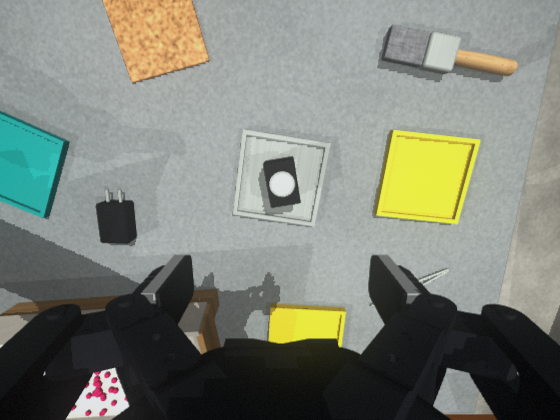

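View pics/scene1.png

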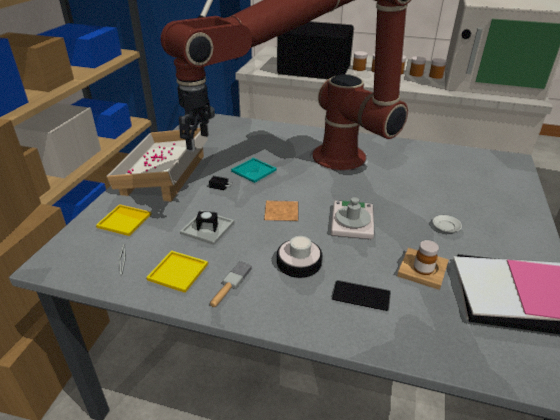

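The loupe stands centred in the tray at (281,183). The scene view shows the weight (353,210), tin (300,247) and jar (427,257) upright on their own places, with the phone untouched. I hand the job in.

```bash
python3 -c "
from plant import manip
print(manip.job_done())"
```

```text
the job is handed in; nothing more can be done
None
```

All four pieces stand upright and released on their own places, each measured within about 4 mm of the middle; the phone was left alone and the job is handed in at about 38 s, with no verdict returned.

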